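# Set a square to the corner of a test beam

### The job

A brass weight has been left in the gap between the concrete test beam and the aluminium square: stand it upright on the white tray. Then push the square along the bench, without lifting it, until its inside edges lie flush against the beam on both sides of the red-marked corner, all along both arms. Leave the beam where it lies (a shift of a centimetre at most) and do not disturb the jar, the beaker or the petri dish.

Things in the scene. Friction and masses are not known exactly. Their poses are not given: they have to be found in the camera images.
- beam: Loose grey concrete block, 80 (x) x 160 (y) x 60 (z) mm, 2.0 kg; origin at the centre of its underside. Faces to be checked: its long side at x = -40 mm (towards the robot) and its end at y = +80 mm (robot's left); a red spot on top marks the corner between them. It takes about 10 N or more to shift it.
- square: Loose flat L of aluminium, 20 mm thick, 0.3 kg (2 to 6 N slides it). Origin under its inside corner. Long arm along -y: inside edge x = 0, 170 mm long, outer edge x = -24 mm. Short arm along +x: inside edge y = 0, 75 mm long, outer edge y = +24 mm. Centre of mass x = +2, y = -49 mm. Home: origin at (-40, +80) mm in the beam's frame, axes parallel.
- corner (a point): Inside corner of the square, at mid thickness (10 mm up). At the start it is 70 to 90 mm short of the beam's long side and 35 to 60 mm past its end, the square turned up to 0.13 rad from the beam.
- long_end (a point): Point on the long arm's inside edge, 165 mm from the inside corner, at mid thickness.
- short_end (a point): Point on the short arm's inside edge, 70 mm from the inside corner, at mid thickness.
- weight: Loose brass weight with a knob on top, 29 mm diameter, 44 mm tall, 0.2 kg, upright; the body takes the lower 30 mm, the knob above is 16 mm wide. Origin at the centre of its underside. It stands in the gap, its axis about 27 mm from the beam's long side; free room for fingers is along the beam's y direction.
- tray: Shallow white tray with a blue rim, fixed to the bench, 143 (its x) x 263 (its y) mm, rim 19 mm high, floor 2 mm above the bench; origin at the centre of its underside, +y roughly pointing to the robot. A spatula and forceps lie fixed within x = -65 to -25 mm; the floor from x = -15 to +50, y = -100 to +100 mm is free.
- jar: Loose small jar with a blue lid, 49 mm diameter, 58 mm tall, a bystander to the left of the beam; origin at the centre of its underside.
- beaker: Loose clear beaker, 54 mm diameter, 65 mm tall, a bystander behind the beam; origin at the centre of its underside.
- petri: Loose petri dish, 67 mm diameter, 15 mm tall, a bystander at the right end of the beam; origin at the centre of its underside.

How it is judged:
On the way, in this order (a step that is already met when the one before it is completed fails the run):
1. the weight stands on the tray, let go (x of weight in the frame of tray between -0.055 and 0.055 m and y of weight in the frame of tray between -0.115 and 0.115 m and height (world z) of weight below 0.012 m and angle between weight's own z axis and vertical below 0.12 rad and contact force between weight and the fingers below 0.5 N and linear speed of weight below 0.02 m/s), for 0.2 s.
2. the square's long arm lies flush along the beam's long side (x of corner in the frame of beam between -0.042 and -0.036 m and x of long_end in the frame of beam between -0.042 and -0.036 m), for 0.2 s.
At the end, for the whole second after the job is handed in: The weight stands upright and free on the tray; the square lies flat on the bench at rest with its long arm's inside edge within 2 mm of the beam's long side and its short arm's inside edge within 2 mm of the beam's end, at both ends of each arm (all of step 1 and all of step 2 and y of corner in the frame of beam between 0.076 and 0.082 m and y of short_end in the frame of beam between 0.076 and 0.082 m and height (world z) of square below 0.004 m and angle between square's own z axis and vertical below 0.03 rad and linear speed of square below 0.01 m/s); the robot touches nothing.
It fails at once if the square is lifted or tipped (more than 10 mm or 0.12 rad) (height (world z) of square above 0.01 m or angle between square's own z axis and vertical above 0.12 rad).
It fails at once if the beam is shifted by more than 15 mm (distance of beam from where it was at the start of the episode above 0.015 m).
It fails at once if the weight is tipped over (angle between weight's own z axis and vertical above 0.7 rad).
It fails at once if the jar, the beaker or the petri dish is moved by more than 20 mm or tipped (distance of any of jar, beaker, petri from where it was at the start of the episode above 0.02 m or angle between any of jar, beaker, petri's own z axis and vertical above 0.3 rad).
It also fails if it takes over 69 s, if anything falls off the work surface, if the arm or the gripper's body presses on something with over 40 N, if the wrist force passes 120 N, or if a joint passes its speed limit or range.

### The arm

A 6-joint arm with a two-finger parallel gripper is mounted at the origin on a cart in front of the work surface, level with it; the furniture and walls round the work are solid. World frame = base frame: x ahead of the robot, y to its left, z up, the work surface at z = 0. Lengths are in m, angles in rad, forces in N, time in s.
With the tool pointing down it reaches from about 0.35 to 0.975 m from the base axis. Payload 4.9 kg.
Tool frame: the origin (TCP) lies midway between the tips of the shut fingers; the grasp point (between the pads) lies 19 mm behind it; z points along the fingers, y is the direction in which the jaws open and shut (so a half turn about z gives the same grasp; the last joint's range is limited). The gripper opens to 85 mm and grips with 20 to 120 N. Pads are 22 mm wide; open, the fingers measure 114 mm over their backs; the gripper's body (76 mm by 85 mm) begins 54 mm behind the grasp point. The pads swing forward as they close: fully open they stand 13 mm farther back than shut.
Start: joints at [-1.39, 0.053, 1.613, -0, 1.476, -0.119], TCP at [0.185, -0.597, 0.231] pointing down, gripper open.
Joint ranges: [-3.01, 3.01], [-1.01, 2.22], [0.06, 2.58], [-1.02, 4.17], [0.09, 2.62], [-3.14, 3.14]. Speed limits (rad/s): [2.57, 2.57, 3.14, 3.14, 3.14, 3.14].

### API

Orientations are given as a rotation vector (axis times angle).
In Python, from station import ctrl gives the robot as it stands.
- The arm moves only by the tool jog_arm, never from a script. Its argument "steps" is a list of rows, each an object of numbers: "dx", "dy", "dz": the shift along the world's x, y, z in units of 60 mm (1.0 is 60 mm); "twist": the turn about the world's z in units of 10 degrees (1.0 is 10 degrees). A call has 1 to 5 rows; each row is the pose to reach, as a shift and turn from the pose measured when the call began; what a row does not reach only later rows make up. A row lasts 1/8 s, in which the tool goes at most 62.5 mm and 10.7 degrees, less where a joint would pass 70% of its speed; a pose out of reach is approached as far as the arm can. A call with a gripper value outside its range is refused whole. "gripper" is the closure in counts, from 0 (fully open) to 255 (shut), set as the call begins (left out, the last holds). The fingers move at their own pace and stop on an object; "newtons" is the grip in N (left out, the last holds). Time passes only in rows, so rows that repeat a pose let the fingers close. It gives the time, the measured TCP pose, the force and the opening at its end, in the units of the state.
- ctrl.get_obs(): the state, without advancing time (a new reading comes with each control period).
- ctrl.get_image(name): name is "side" or "top" or "wrist"; returns a dict with "frame" (400x640x3 uint8, red, green, blue), "range_z" (400x640 float32, m along the optical axis (not along the pixel's ray), 0 where there is no reading), "fx", "fy", "cx", "cy" (pixels), "extrinsics" (4x4, takes a point from camera to world coordinates). Camera axes: x right, y down, z forward; pixel columns grow to the right and rows downward; lengths in m; the calibration is good to about 2 mm. A picture is of the moment at which its call begins.
- ctrl.finish_job(): hands the job in, once; it reports no verdict.
The state is a dict: "t": time; "q": joint angles; "dq": joint speeds; "effort": joint torques, N m; "tool_pos": TCP position; "tool_rot": TCP orientation; "contact_force": force on the tool from outside, world axes, zero at the start; "wrist_torque": the same for the moment, N m; "opening": finger opening in m.
Only numpy, scipy, OpenCV 4.12 (cv2) and the standard library are available. Lean on these libraries where they do the work, as an engineer would, in place of code of your own. Each camera call takes 0.05 s, during which the arm holds its last target.

## Working session

There is one attempt and no reset: what is moved stays moved. The work goes in short steps, Python scripts to look and compute and a tool call to move; the robot and the scene stay as the last step left them, time stands still between calls to the robot, and variables do not carry over. Pictures are saved under pics/ and viewed, and the job is handed in when it is done.

Besides the shell and the picture viewer there is one more tool, called after "Request:" as a command line: name --argument value ..., lists and objects as JSON in quotes. jog_arm: Moves the arm, as the interface text tells. Its arguments: {"type":"object","properties":{"steps":{"type":"array"},"gripper":{"type":"number"},"newtons":{"type":"number"}},"required":["steps"]}

```bash
ls; mkdir -p pics
cat > h.py <<'E'
import numpy as np, cv2
from station import ctrl
def grab(name,tag):
    im=ctrl.get_image(name); cv2.imwrite(f'pics/{tag}.png',im['frame'][:,:,::-1]); np.savez(f'pics/{tag}.npz',**im); return im
def load(tag): return dict(np.load(f'pics/{tag}.npz'))
def cast(im,uv,z):
    uv=np.atleast_2d(np.asarray(uv,float)); E=im['extrinsics']
    d=np.c_[(uv[:,0]-im['cx'])/im['fx'],(uv[:,1]-im['cy'])/im['fy'],np.ones(len(uv))]@E[:3,:3].T
    o=E[:3,3]; return o+d*((z-o[2])/d[:,2])[:,None]
def cloud(im):
    h,w=im['range_z'].shape; v,u=np.mgrid[:h,:w]; Z=im['range_z']
    p=np.stack([(u-im['cx'])/im['fx']*Z,(v-im['cy'])/im['fy']*Z,Z],-1)
    return p@im['extrinsics'][:3,:3].T+im['extrinsics'][:3,3]
def proj(im,P):
    P=np.atleast_2d(P); E=im['extrinsics']; p=(P-E[:3,3])@E[:3,:3]
    return np.c_[p[:,0]/p[:,2]*im['fx']+im['cx'],p[:,1]/p[:,2]*im['fy']+im['cy']]
E
python3 - <<'E'
from h import *
print(ctrl.get_obs())
for n in('top','side','wrist'):
    im=grab(n,n+'0'); print(n,im['fx'],im['extrinsics'].round(3).tolist())
E
```

```text
pics
{'t': 0.0, 'q': array([-1.39002625e+00,  5.33223758e-02,  1.61427778e+00, -8.02125832e-06,
        1.47599985e+00, -1.19031462e-01]), 'dq': array([ 2.21729574e-04,  2.30272153e-05, -1.28343979e-03,  3.48394960e-04,
        2.06465838e-04,  2.19875369e-03]), 'effort': array([ 4.78802958e-04, -3.93679583e+01, -3.70177925e+01, -2.71463858e-05,
        7.07803789e-03, -9.23131438e-06]), 'tool_pos': array([ 0.18444955, -0.596518  ,  0.23009409]), 'tool_rot': array([-3.10437869e+00, -4.68867093e-01,  1.09785687e-04]), 'contact_force': array([-0.30103899, -0.14115419,  0.46057921]), 'wrist_torque': array([-0.02639012, -0.00395144,  0.03720488]), 'opening': 0.08555227692964416}
top 515.1841192563568 [[-0.011, -0.996, 0.085, 0.489], [-1.0, 0.011, -0.005, -0.066], [0.005, -0.085, -0.996, 1.487], [0.0, 0.0, 0.0, 1.0]]
side 519.4299053141805 [[-0.85, -0.326, 0.415, 0.05], [-0.527, 0.489, -0.695, 0.861], [0.024, -0.809, -0.587, 0.831], [0.0, 0.0, 0.0, 1.0]]
wrist 346.1877055992772 [[0.296, -0.922, -0.248, 0.247], [-0.955, -0.286, -0.074, -0.576], [-0.002, 0.259, -0.966, 0.373], [0.0, 0.0, 0.0, 1.0]]
```

View pics/top0.png

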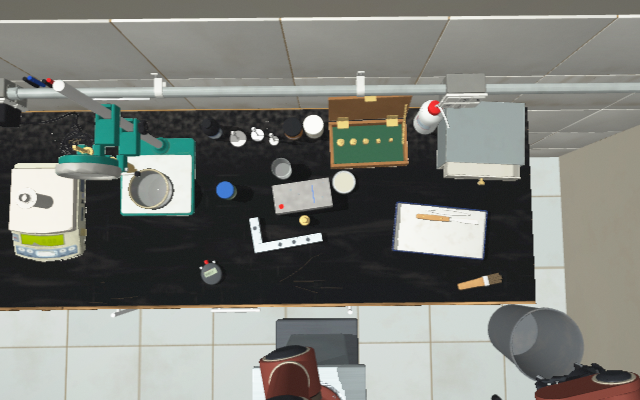

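View pics/side0.png

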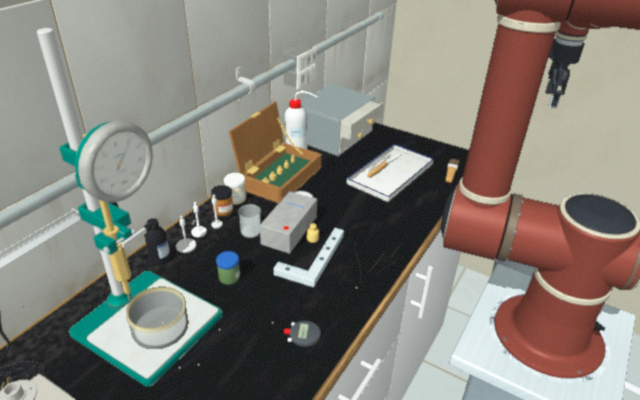

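Top view: beam at about (302,197) with its red spot at (281,206), the square at about (252,220)–(322,238), the weight at (305,220), and the tray at (440,230). The jar is at (226,190), the beaker at (282,168) and the petri dish at (344,182). Next I'll measure them.

```bash
cat > meas.py <<'E'
from h import *
def beamsq(im,side=False):
    P=cloud(im); fr=im['frame'].astype(int)
    R={}
    def poly(mask,z,name):
        m=mask.astype(np.uint8)
        n,l,s,c=cv2.connectedComponentsWithStats(m)
        i=1+np.argmax(s[1:,4]); return (l==i),s[i]
    X,Y,Z=P[...,0],P[...,1],P[...,2]
    roi=(X>.3)&(X<.75)&(Y>-.2)&(Y<.25)
    b,_=poly(roi&(abs(Z-.06)<.012)&(fr.min(-1)>100)&(np.ptp(fr,axis=-1)<40),.06,'beam')
    s,_=poly(roi&(Z<.035)&(Z>0.005)&(fr.min(-1)>130)&(np.ptp(fr,axis=-1)<40),.02,'sq')
    return b,s
def contour_pts(mask):
    c,_=cv2.findContours(mask.astype(np.uint8),cv2.RETR_EXTERNAL,cv2.CHAIN_APPROX_NONE); return max(c,key=len)[:,0,:].astype(float)
E
python3 - <<'E'
from meas import *
im=load('top0'); b,s=beamsq(im)
cb=contour_pts(b); r=cv2.minAreaRect(cast(im,cb,.06)[:,:2].astype(np.float32)); print('beam',r,b.sum())
print('boxpts',cv2.boxPoints(r))
P=cloud(im); print('z beam',np.median(P[b][:,2]),'sq',np.median(P[s][:,2]),s.sum())
cs=contour_pts(s); w=cast(im,cs,.02)
ap=cv2.approxPolyDP(cs.astype(np.int32)[:,None],3,True)[:,0]; print('sq',ap.tolist(),cast(im,ap,.02)[:,:2].round(4).tolist())
hsv=cv2.cvtColor(im['frame'],cv2.COLOR_RGB2HSV)
red=cv2.inRange(hsv,(0,150,100),(8,255,255)); m=np.zeros_like(red);m[195:215,270:295]=red[195:215,270:295]
v,u=np.nonzero(m); print('red',u.mean(),v.mean(),cast(im,[u.mean(),v.mean()],.06))
y=cv2.inRange(hsv,(15,80,80),(35,255,255)); m=np.zeros_like(y);m[208:232,293:316]=y[208:232,293:316]
v,u=np.nonzero(m); print('w',u.mean(),v.mean(),u.min(),u.max(),v.min(),v.max(),cast(im,[u.mean(),v.mean()],.037))
blue=cv2.inRange(hsv,(105,80,40),(130,255,255));m=np.zeros_like(y);m[195:270,385:495]=blue[195:270,385:495]
v,u=np.nonzero(m); r=cv2.minAreaRect(cast(im,np.c_[u,v],.015)[:,:2].astype(np.float32)); print('tray',r)
for n,c in (('top','top0'),('side','side0')):
    f=load(c)['frame']
    crop=f[150:270,190:360] if n=='top' else f[160:310,190:370]
    cv2.imwrite(f'pics/crop_{n}.png',cv2.resize(crop[:,:,::-1],None,fx=4.4,fy=4.4,interpolation=cv2.INTER_CUBIC)[:600,:800])
E
```

```text
beam ((0.6292498111724854, 0.012849502265453339), (0.07992709428071976, 0.1588028371334076), 7.594306945800781) 1580
boxpts [[ 0.5791433   0.08627297]
 [ 0.6001303  -0.07113697]
 [ 0.67935634 -0.06057397]
 [ 0.6583693   0.09683597]]
z beam 0.06044038109065253 sq 0.020720100802092523 765
sq [[250, 218], [255, 252], [322, 240], [321, 234], [262, 243], [257, 217]] [[0.5692, 0.1637], [0.4726, 0.1493], [0.5045, -0.0408], [0.5215, -0.0381], [0.4978, 0.1295], [0.5719, 0.1438]]
red 280.625 206.0 [[0.59946386 0.0725812  0.06      ]]
w 304.0208333333333 219.94791666666666 299 309 215 225 [[0.56114859 0.00904475 0.037     ]]
tray ((0.5287767648696899, -0.37642303109169006), (0.265621542930603, 0.14473329484462738), 83.5380859375)
```

View pics/crop_top.png

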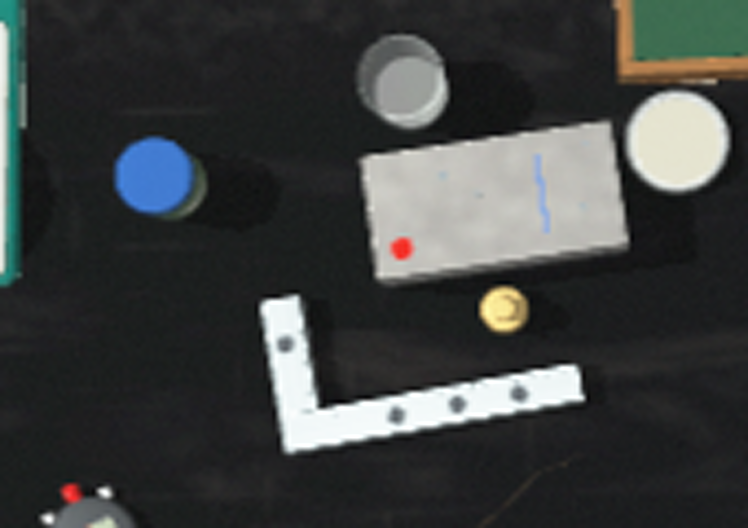

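View pics/wrist0.png

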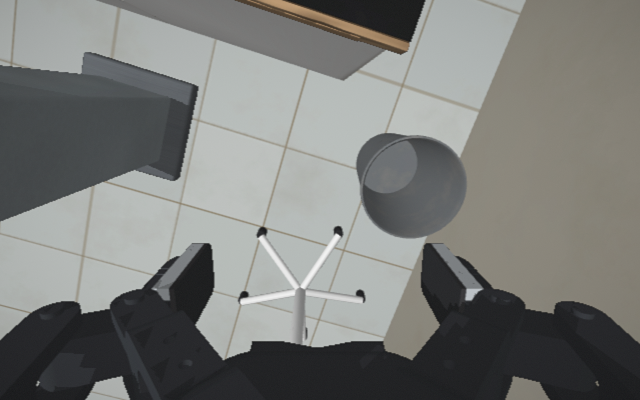

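Request:
jog_arm --steps '[{"dx": 0.5, "dy": 0.8, "twist": -0.3}, {"dx": 1.0, "dy": 1.6, "twist": -0.6}, {"dx": 1.5, "dy": 2.4, "twist": -0.96}, {"dx": 2.0, "dy": 3.2, "twist": -0.96}, {"dx": 2.5, "dy": 4.0, "twist": -0.96}]' --gripper 0 --newtons 40

```text
validation failed for argument at $.st...
```

Request:
jog_arm --steps '[{"dx": 0.5, "dy": 0.8}, {"dx": 1.0, "dy": 1.6}, {"dx": 1.5, "dy": 2.4}, {"dx": 2.0, "dy": 3.2}, {"dx": 2.5, "dy": 4.0}]'

```text
validation failed for argument at $.st...
```

Request:
jog_arm --steps '[{"dx": 0.5, "dy": 0.8, "dz": 0, "twist": -0.3}, {"dx": 1.0, "dy": 1.6, "dz": 0, "twist": -0.6}, {"dx": 1.5, "dy": 2.4, "dz": 0, "twist": -0.96}, {"dx": 2.0, "dy": 3.2, "dz": 0, "twist": -0.96}, {"dx": 2.5, "dy": 4.0, "dz": 0, "twist": -0.96}]' --gripper 0 --newtons 40

```text
t: 0.78
tool_pos: [0.3351, -0.3549, 0.23]
tool_rot: [-3.133, -0.207, -0.0]
contact_force: [0.9, -0.4, 1.2]
opening: 0.0851
```

Request:
jog_arm --steps '[{"dx": 0.5, "dy": 0.8, "dz": 0, "twist": 0}, {"dx": 1.0, "dy": 1.6, "dz": 0, "twist": 0}, {"dx": 1.5, "dy": 2.4, "dz": 0, "twist": 0}, {"dx": 2.0, "dy": 3.2, "dz": 0, "twist": 0}, {"dx": 2.5, "dy": 4.0, "dz": 0, "twist": 0}]'

```text
t: 1.4
tool_pos: [0.4856, -0.1131, 0.2299]
tool_rot: [-3.133, -0.207, -0.001]
contact_force: [1.1, -0.4, 0.3]
opening: 0.0854
```

Request:
jog_arm --steps '[{"dx": 0.6, "dy": 0.9, "dz": 0, "twist": 0}, {"dx": 1.0, "dy": 1.7, "dz": -0.4, "twist": 0}, {"dx": 1.27, "dy": 2.05, "dz": -0.8, "twist": 0}, {"dx": 1.27, "dy": 2.05, "dz": -1.2, "twist": 0}, {"dx": 1.27, "dy": 2.05, "dz": -1.2, "twist": 0}]'

```text
t: 2.02
tool_pos: [0.56, 0.0105, 0.155]
tool_rot: [-3.132, -0.208, 0.008]
contact_force: [0.1, 0.1, -0.3]
opening: 0.0855
```

Run:
```python
from h import *
o=ctrl.get_obs(); print(o['t'],o['tool_pos'],o['tool_rot'],o['contact_force'])
im=grab('wrist','wrist1'); im=grab('side','side1')
```

```text
2.025 [0.55996285 0.01052363 0.15496912] [-3.1321283  -0.20800913  0.00847334] [ 0.07184813  0.11821312 -0.33353127]
```

View pics/wrist1.png

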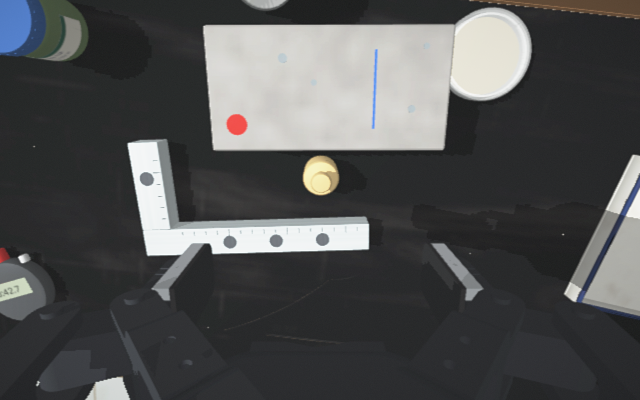

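Wrist view: beam top corners at about (204,26), (453,25), (444,150) and (213,150). The knob is at (321,183), and the square's inside corner is near (177,228). I'll measure the poses from this view.

```bash
cat > pose.py <<'E'
from h import *
def lineint(a,b):
    # a,b: (point,dir)
    t=np.linalg.solve(np.c_[a[1],-b[1]],b[0]-a[0]); return a[0]+t[0]*a[1]
def fit(p):
    vx,vy,x,y=cv2.fitLine(p.astype(np.float32),cv2.DIST_HUBER,0,.001,.001).ravel(); return np.array([x,y]),np.array([vx,vy])
def masks(im):
    P=cloud(im); fr=im['frame'].astype(int); X,Y,Z=[P[...,i] for i in range(3)]
    roi=(X>.38)&(X<.75)&(Y>-.2)&(Y<.25)&(fr.min(-1)>110)
    def big(m):
        m=cv2.morphologyEx(m.astype(np.uint8),cv2.MORPH_CLOSE,np.ones((5,5)))
        n,l,s,c=cv2.connectedComponentsWithStats(m); i=1+np.argmax(s[1:,4]); return l==i
    b=big(roi&(Z>.056)&(Z<.065)); s=big(roi&(Z>.0165)&(Z<.025)&(np.ptp(fr,axis=-1)<40))
    return b,s
def contour(m):
    c,_=cv2.findContours(m.astype(np.uint8),cv2.RETR_EXTERNAL,cv2.CHAIN_APPROX_NONE); return max(c,key=len)[:,0].astype(float)
def poses(im,v=True):
    b,s=masks(im)
    r=cv2.minAreaRect(cast(im,contour(b),.06)[:,:2].astype(np.float32)); 
    sz=r[1]; ang=np.radians(r[2]); 
    while ang>np.pi/4: ang-=np.pi/2
    while ang<-np.pi/4: ang+=np.pi/2
    c=np.array(r[0]); ex=np.array([np.cos(ang),np.sin(ang)]); ey=np.array([-ex[1],ex[0]])
    if v: print('beam',c.round(4),'yaw',ang.round(4),'size',np.round(sz,4),'long side x=-40 at',(c-.04*ex).round(4))
    w=cast(im,contour(s),.02)[:,:2]; q=np.c_[(w-c)@ex,(w-c)@ey]   # beam frame
    return c,ang,ex,ey,q
def square(im,guess,v=True):
    c,ang,ex,ey,q=poses(im,v)
    gx,gy,ga=guess
    for _ in range(6):
        R=np.array([[np.cos(ga),-np.sin(ga)],[np.sin(ga),np.cos(ga)]]); l=(q-[gx,gy])@R
        d=.008
        Li=q[(abs(l[:,0])<d)&(l[:,1]<-.012)&(l[:,1]>-.158)]; Lo=q[(abs(l[:,0]+.024)<d)&(l[:,1]<.012)&(l[:,1]>-.158)]
        Si=q[(abs(l[:,1])<d)&(l[:,0]>.012)&(l[:,0]<.063)]; So=q[(abs(l[:,1]-.024)<d)&(l[:,0]>-.012)&(l[:,0]<.063)]
        fi,fo,si,so=fit(Li),fit(Lo) if len(Lo)>30 else None,fit(Si),fit(So) if len(So)>20 else None
        cor=lineint(fi,si); dv=fi[1]*np.sign(-fi[1][1]); dsv=si[1]*np.sign(si[1][0])
        gx,gy=cor; ga=np.arctan2(dv[0],-dv[1])
    if v:
        print('sq in beam frame: corner',cor.round(4),'rot long',ga.round(4),'short',np.arctan2(dsv[1],dsv[0]).round(4),len(Li),len(Lo),len(Si),len(So))
        print('  long_end',(cor+.165*dv).round(4),'short_end',(cor+.07*dsv).round(4))
        if fo: print('  width long',abs(np.cross(fi[1],fo[0]-fi[0])).round(4),end=' ')
        if so: print('width short',abs(np.cross(si[1],so[0]-si[0])).round(4))
    return c,ang,cor,ga
E
python3 -W ignore - <<'E'
from pose import *
im=load('wrist1'); b,s=masks(im); square(im,(-.115,.133,0.0))
h=cv2.cvtColor(im['frame'],cv2.COLOR_RGB2HSV); m=cv2.inRange(h,(12,60,90),(35,255,255)); m[:150]=0;m[210:]=0;m[:,:290]=0;m[:,355:]=0
P=cloud(im)
k=(m>0)&(P[...,2]>.039)&(P[...,2]<.05); v,u=np.nonzero(k); print('knob',u.mean(),v.mean(),k.sum(),cast(im,[u.mean(),v.mean()],.044))
v,u=np.nonzero(m); print(u.min(),u.max(),cast(im,[[u.min(),v.mean()],[u.max(),v.mean()]],.03))
vv=im['frame'].copy(); vv[b]=(255,0,255); vv[s]=(0,255,0); vv[k]=(255,0,0); cv2.imwrite('pics/ov1.png',vv[:,:,::-1])
im=load('top0'); square(im,(-.115,.133,0.0))
E
```

```text
beam [0.6304 0.014 ] yaw 0.1374 size [0.0791 0.1587] long side x=-40 at [0.5908 0.0085]
sq in beam frame: corner [-0.1123  0.1332] rot long 0.0283 short 0.0212 170 181 59 85
  long_end [-0.1076 -0.0318] short_end [-0.0423  0.1347]
  width long 0.0241 width short 0.0243
knob 321.02564102564105 181.82621082621083 351 [[0.56429752 0.0100222  0.044     ]]
303 338 [[ 0.56365776  0.02422227  0.03      ]
 [ 0.56735391 -0.00321252  0.03      ]]
beam [0.6294 0.0128] yaw 0.136 size [0.0794 0.1588] long side x=-40 at [0.5898 0.0073]
sq in beam frame: corner [-0.1147  0.135 ] rot long 0.0298 short 0.0361 51 59 17 26
  long_end [-0.1098 -0.03  ] short_end [-0.0448  0.1375]
  width long 0.0211 width short 0.0207
```

View pics/ov1.png

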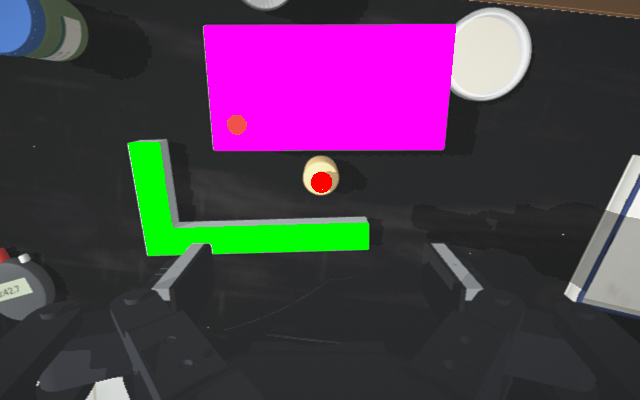

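Request:
jog_arm --steps '[{"dx": 0.07, "dy": -0.01, "dz": -0.7, "twist": 0}, {"dx": 0.07, "dy": -0.01, "dz": -1.4, "twist": 0}, {"dx": 0.07, "dy": -0.01, "dz": -2.0, "twist": 0}, {"dx": 0.07, "dy": -0.01, "dz": -2.47, "twist": 0}, {"dx": 0.07, "dy": -0.01, "dz": -2.47, "twist": 0}]'

```text
t: 2.75
tool_pos: [0.5649, 0.0088, 0.0091]
tool_rot: [-3.133, -0.205, 0.004]
contact_force: [-1.2, -0.2, -0.2]
opening: 0.0852
```

Request:
jog_arm --steps '[{"dx": 0, "dy": 0, "dz": 0, "twist": 0}, {"dx": 0, "dy": 0, "dz": 0, "twist": 0}, {"dx": 0, "dy": 0, "dz": 0, "twist": 0}, {"dx": 0, "dy": 0, "dz": 0, "twist": 0}, {"dx": 0, "dy": 0, "dz": 0, "twist": 0}]' --gripper 255

```text
t: 3.38
tool_pos: [0.5658, 0.0088, 0.0106]
tool_rot: [-3.133, -0.205, 0.001]
contact_force: [-1.5, 0.6, 6.1]
opening: 0.0264
```

Run:
```python
from h import *
o=ctrl.get_obs(); print(o['t'],o['tool_pos'],o['contact_force'],o['opening'])
a=grab('wrist','wrist2')['frame']; b=grab('side','side2')['frame']
cv2.imwrite('pics/v2.png',np.hstack([a[100:400,200:450],cv2.resize(b[190:290,260:390],None,fx=3,fy=3)])[:,:,::-1])
```

```text
3.375 [0.56581939 0.00880861 0.01064045] [-1.5181886   0.57956446  6.14834069] 0.02635177498039147
```

View pics/v2.png

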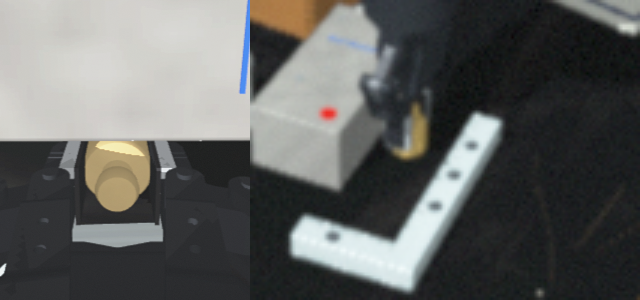

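The wrist and side pictures show the weight upright between the pads. Next I'll lift it.

Request:
jog_arm --steps '[{"dx": 0, "dy": 0, "dz": 0.3, "twist": 0}, {"dx": 0, "dy": 0, "dz": 0.7, "twist": 0}, {"dx": 0, "dy": 0, "dz": 1.1, "twist": 0}, {"dx": 0, "dy": 0, "dz": 1.6, "twist": 0}, {"dx": 0, "dy": 0, "dz": 1.6, "twist": 0}]'

```text
t: 4.1
tool_pos: [0.568, 0.0086, 0.1103]
tool_rot: [-3.134, -0.205, -0.009]
contact_force: [0.4, 0.6, -1.7]
opening: 0.0261
```

Run:
```python
from h import *
o=ctrl.get_obs(); print(o['t'],o['tool_pos'],o['contact_force'],o['opening'])
a=grab('wrist','wrist3')['frame']; b=grab('side','side3')['frame']
cv2.imwrite('pics/v3.png',np.hstack([a[100:400,200:450],cv2.resize(b[150:250,290:420],None,fx=3,fy=3)])[:,:,::-1])
```

```text
4.1 [0.56804556 0.00857169 0.11026593] [ 0.42665455  0.61136498 -1.71062388] 0.026051584239407944
```

View pics/v3.png

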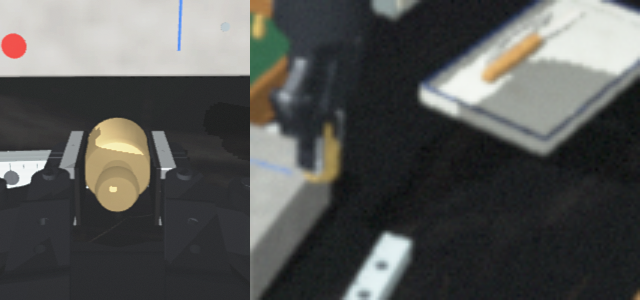

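The weight is lifted and upright in the pads. Now to the tray.

Request:
jog_arm --steps '[{"dx": -0.12, "dy": -0.7, "dz": 0, "twist": 0}, {"dx": -0.24, "dy": -1.4, "dz": 0, "twist": 0}, {"dx": -0.36, "dy": -2.1, "dz": 0, "twist": 0}, {"dx": -0.48, "dy": -2.8, "dz": 0, "twist": 0}, {"dx": -0.6, "dy": -3.5, "dz": 0, "twist": 0}]'

```text
t: 4.82
tool_pos: [0.5278, -0.2018, 0.104]
tool_rot: [-3.131, -0.205, 0.006]
contact_force: [0.7, -0.7, -2.6]
opening: 0.0261
```

Request:
jog_arm --steps '[{"dx": -0.1, "dy": -0.7, "dz": 0, "twist": 0}, {"dx": -0.2, "dy": -1.4, "dz": 0, "twist": 0}, {"dx": -0.3, "dy": -2.1, "dz": 0, "twist": 0}, {"dx": -0.37, "dy": -2.7, "dz": 0, "twist": 0}, {"dx": -0.37, "dy": -2.7, "dz": -0.3, "twist": 0}]'

```text
t: 5.45
tool_pos: [0.5053, -0.3664, 0.0856]
tool_rot: [-3.133, -0.2, 0.005]
contact_force: [-0.1, 0.7, -2.2]
opening: 0.0264
```

Run:
```python
from h import *
o=ctrl.get_obs(); print(o['t'],o['tool_pos'],o['contact_force'],o['opening'])
a=grab('wrist','wrist4')['frame']; b=grab('side','side4')['frame']
cv2.imwrite('pics/v4.png',np.hstack([cv2.resize(a,(480,300)),cv2.resize(b[110:210,330:430],None,fx=3,fy=3)])[:,:,::-1])
```

```text
5.45 [ 0.50530829 -0.36641764  0.08559564] [-0.05573967  0.7151464  -2.24441477] 0.026374643701204684
```

View pics/v4.png

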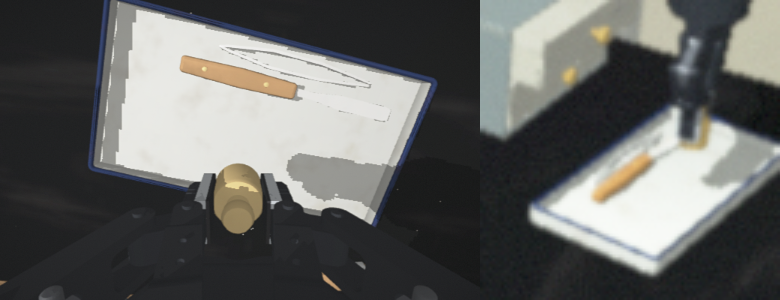

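Request:
jog_arm --steps '[{"dx": 0.1, "dy": 0, "dz": -0.4, "twist": 0}, {"dx": 0.1, "dy": 0, "dz": -0.8, "twist": 0}, {"dx": 0.1, "dy": 0, "dz": -1.05, "twist": 0}, {"dx": 0.1, "dy": 0, "dz": -1.12, "twist": 0}, {"dx": 0.1, "dy": 0, "dz": -1.17, "twist": 0}]'

```text
t: 6.18
tool_pos: [0.5094, -0.3611, 0.0125]
tool_rot: [-3.123, -0.204, 0.016]
contact_force: [-6.3, 7.2, 15.3]
opening: 0.0262
```

Request:
jog_arm --steps '[{"dx": 0, "dy": 0, "dz": -0.02, "twist": 0}, {"dx": 0, "dy": 0, "dz": -0.02, "twist": 0}]'

```text
t: 6.42
tool_pos: [0.5104, -0.3618, 0.0126]
tool_rot: [-3.125, -0.204, 0.013]
contact_force: [0.6, 0.4, 0.9]
opening: 0.0258
```

Request:
jog_arm --steps '[{"dx": 0, "dy": 0, "dz": 0, "twist": 0}, {"dx": 0, "dy": 0, "dz": 0, "twist": 0}, {"dx": 0, "dy": 0, "dz": 0, "twist": 0}]' --gripper 110

```text
t: 6.8
tool_pos: [0.5104, -0.3619, 0.0127]
tool_rot: [-3.125, -0.204, 0.013]
contact_force: [-0.1, -0.1, -0.4]
opening: 0.0484
```

Request:
jog_arm --steps '[{"dx": 0, "dy": 0, "dz": 0.2, "twist": 0}, {"dx": 0, "dy": 0, "dz": 0.6, "twist": 0}, {"dx": 0, "dy": 0, "dz": 1.2, "twist": 0}, {"dx": 0, "dy": 0, "dz": 1.9, "twist": 0}, {"dx": 0, "dy": 0, "dz": 1.9, "twist": 0}]'

```text
t: 7.42
tool_pos: [0.5129, -0.3642, 0.1329]
tool_rot: [-3.133, -0.204, 0.002]
contact_force: [0.5, -0.4, 0.0]
opening: 0.0488
```

```bash
python3 -W ignore - <<'E'
from pose import *
o=ctrl.get_obs(); print(o['t'],o['tool_pos'],o['contact_force'],o['opening'])
a=grab('wrist','wrist5')['frame']; b=grab('side','side5')['frame']; t=grab('top','top5'); square(t,(-.115,.133,0.03))
cv2.imwrite('pics/v5.png',np.hstack([cv2.resize(a,(480,300)),cv2.resize(b[110:210,330:430],None,fx=3,fy=3)])[:,:,::-1])
hsv=cv2.cvtColor(t['frame'],cv2.COLOR_RGB2HSV)
for n,(lo,hi,box,z) in dict(jar=((105,120,60),(125,255,255),(205,170,250,215),.058)).items():
    m=cv2.inRange(hsv,lo,hi)[box[1]:box[3],box[0]:box[2]]; v,u=np.nonzero(m); print(n,cast(t,[u.mean()+box[0],v.mean()+box[1]],z))
E
```

```text
7.425 [ 0.512929   -0.36421046  0.13293375] [ 0.48078836 -0.35555406  0.03669857] 0.0488415098910099
beam [0.6294 0.0129] yaw 0.1325 size [0.0795 0.1588] long side x=-40 at [0.5898 0.0076]
sq in beam frame: corner [-0.115   0.1345] rot long 0.0303 short 0.0395 51 59 17 26
  long_end [-0.11   -0.0304] short_end [-0.0451  0.1372]
  width long 0.0211 width short 0.0207
jar [[0.64753247 0.22926256 0.058     ]]
```

View pics/v5.png

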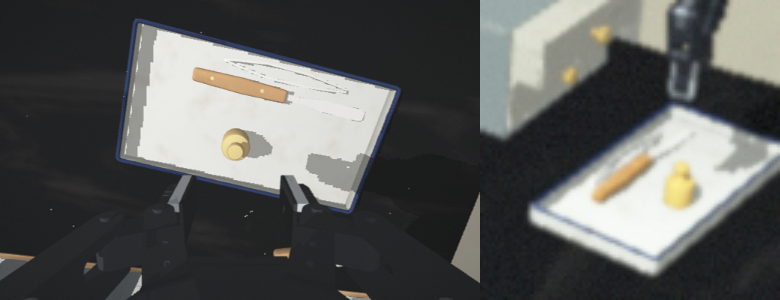

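The weight stands upright on the tray at about (235,145) in the wrist view. Next I'll go behind the square's long arm with the fingers spread.

Request:
jog_arm --steps '[{"dx": -0.15, "dy": 0.8, "dz": 0, "twist": 0.03}, {"dx": -0.3, "dy": 1.6, "dz": 0, "twist": 0.03}, {"dx": -0.45, "dy": 2.4, "dz": 0, "twist": 0.03}, {"dx": -0.6, "dy": 3.2, "dz": 0, "twist": 0.03}, {"dx": -0.7, "dy": 4.0, "dz": 0, "twist": 0.03}]' --gripper 57

```text
t: 8.2
tool_pos: [0.4663, -0.1197, 0.1244]
tool_rot: [-3.123, -0.211, 0.018]
contact_force: [0.3, 1.0, -0.2]
opening: 0.0658
```

Request:
jog_arm --steps '[{"dx": -0.1, "dy": 0.8, "dz": 0, "twist": 0}, {"dx": -0.2, "dy": 1.6, "dz": 0, "twist": 0}, {"dx": -0.3, "dy": 2.4, "dz": -0.2, "twist": 0}, {"dx": -0.32, "dy": 3.3, "dz": -0.5, "twist": 0}, {"dx": -0.32, "dy": 3.4, "dz": -1.0, "twist": 0}]'

```text
t: 8.82
tool_pos: [0.4464, 0.087, 0.0633]
tool_rot: [-3.122, -0.218, 0.019]
contact_force: [0.1, -0.1, -0.2]
opening: 0.0659
```

Request:
jog_arm --steps '[{"dx": 0, "dy": -0.15, "dz": -0.4, "twist": 0}, {"dx": 0.05, "dy": -0.2, "dz": -0.8, "twist": 0}, {"dx": 0.05, "dy": -0.2, "dz": -1.03, "twist": 0}, {"dx": 0.05, "dy": -0.2, "dz": -1.03, "twist": 0}]'

```text
t: 9.32
tool_pos: [0.4476, 0.075, -0.0002]
tool_rot: [-3.121, -0.218, 0.025]
contact_force: [0.5, 0.8, 0.4]
opening: 0.0666
```

```bash
python3 -W ignore - <<'E'
from pose import *
o=ctrl.get_obs(); print(o['t'],o['tool_pos'],o['tool_rot'],o['contact_force'],o['opening'])
a=grab('wrist','wrist6')['frame']; b=grab('side','side6')['frame']
cv2.imwrite('pics/v6.png',np.hstack([cv2.resize(a,(480,300)),cv2.resize(b[210:310,260:360],None,fx=3,fy=3)])[:,:,::-1])
E
```

```text
9.325 [ 4.47632622e-01  7.50443398e-02 -2.29349961e-04] [-3.12125056 -0.21811714  0.02509328] [0.50184028 0.78073904 0.39302195] 0.06656362040136303
```

View pics/v6.png

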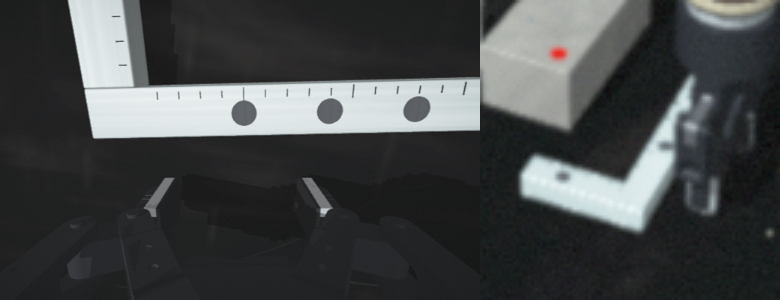

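Request:
jog_arm --steps '[{"dx": 0.15, "dy": 0.02, "dz": 0, "twist": 0}, {"dx": 0.3, "dy": 0.04, "dz": 0, "twist": 0}, {"dx": 0.45, "dy": 0.06, "dz": 0, "twist": 0}, {"dx": 0.6, "dy": 0.08, "dz": 0, "twist": 0}, {"dx": 0.75, "dy": 0.1, "dz": 0, "twist": 0}]'

```text
t: 10.05
tool_pos: [0.4949, 0.0812, 0.0017]
tool_rot: [-3.122, -0.218, 0.02]
contact_force: [-4.0, 0.1, 1.8]
opening: 0.0663
```

Request:
jog_arm --steps '[{"dx": 0.1, "dy": 0.015, "dz": 0, "twist": 0}, {"dx": 0.2, "dy": 0.03, "dz": 0, "twist": 0}, {"dx": 0.3, "dy": 0.04, "dz": 0, "twist": 0}, {"dx": 0.4, "dy": 0.055, "dz": 0, "twist": 0}]'

```text
t: 10.55
tool_pos: [0.5192, 0.0845, 0.0016]
tool_rot: [-3.122, -0.218, 0.02]
contact_force: [-1.3, -0.1, 2.2]
opening: 0.0662
```

```bash
python3 -W ignore - <<'E'
from pose import *
o=ctrl.get_obs(); print(o['t'],o['tool_pos'],o['tool_rot'],o['contact_force'],o['opening'])
im=grab('wrist','wrist7'); a=im['frame']; b=grab('side','side7')['frame']
cv2.imwrite('pics/v7.png',np.hstack([cv2.resize(a,(480,300)),cv2.resize(b[210:310,260:360],None,fx=3,fy=3)])[:,:,::-1])
t=grab('top','top7')
try: square(t,(-.075,.133,0.0))
except Exception as e: print(e)
E
```

```text
10.55 [0.51917161 0.08446023 0.00159265] [-3.12163199 -0.2182216   0.01985664] [-1.32566221 -0.07523343  2.22657808] 0.06621988505677216
beam [0.6294 0.0128] yaw 0.136 size [0.0793 0.1588] long side x=-40 at [0.5898 0.0073]
OpenCV(4.12.0) /io/opencv/modules/imgproc/src/linefit.cpp:50: error: (-215:Assertion failed) count > 0 in function 'fitLine2D_wods'
```

View pics/v7.png

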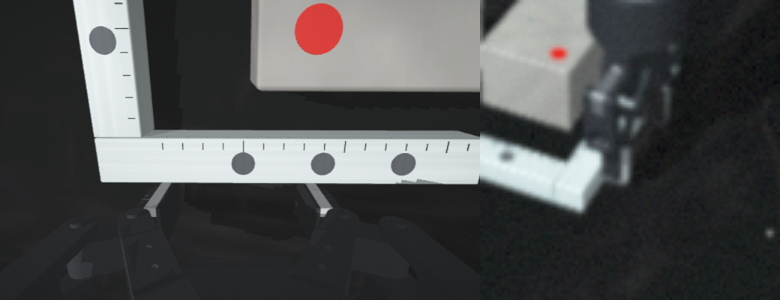

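Request:
jog_arm --steps '[{"dx": 0.08, "dy": 0.011, "dz": -0.01, "twist": 0}, {"dx": 0.16, "dy": 0.022, "dz": -0.02, "twist": 0}, {"dx": 0.22, "dy": 0.03, "dz": -0.02, "twist": 0}, {"dx": 0.27, "dy": 0.037, "dz": -0.02, "twist": 0}, {"dx": 0.3, "dy": 0.041, "dz": -0.02, "twist": 0}]'

```text
t: 11.32
tool_pos: [0.5379, 0.087, 0.0006]
tool_rot: [-3.122, -0.218, 0.017]
contact_force: [-3.7, -0.8, 2.5]
opening: 0.0661
```

```bash
python3 -W ignore - <<'E'
from pose import *
o=ctrl.get_obs(); print(o['t'],o['tool_pos'],o['contact_force'])
im=grab('wrist','wrist8'); b,s=masks(im)
w=cast(im,contour(s),.02)[:,:2]; c=np.array([.6304,.014]); a=.1374; ex=np.array([np.cos(a),np.sin(a)]); ey=np.array([-ex[1],ex[0]])
wb=cast(im,contour(b),.06)[:,:2]
for n,p in (('sq',w),('beam',wb)):
    q=np.c_[(p-c)@ex,(p-c)@ey]
    for y in np.arange(.02,.15,.02):
        k=abs(q[:,1]-y)<.004; 
        if k.any(): print(n,y.round(2),q[k,0].min().round(4),q[k,0].max().round(4))
cv2.imwrite('pics/w8.png',im['frame'][:,:,::-1])
E
```

```text
11.325 [0.53786715 0.08699147 0.0005611 ] [-3.73988027 -0.84914824  2.54321435]
sq 0.02 -0.0699 -0.0512
sq 0.04 -0.0701 -0.0513
sq 0.06 -0.0699 -0.0511
sq 0.08 -0.0701 -0.0455
sq 0.1 -0.0702 -0.0456
sq 0.12 -0.0729 -0.0457
sq 0.14 -0.0702 0.0142
beam 0.02 -0.0392 0.0046
beam 0.04 -0.0391 0.0046
beam 0.06 -0.0392 0.0047
beam 0.08 -0.0391 0.0047
```

View pics/w8.png

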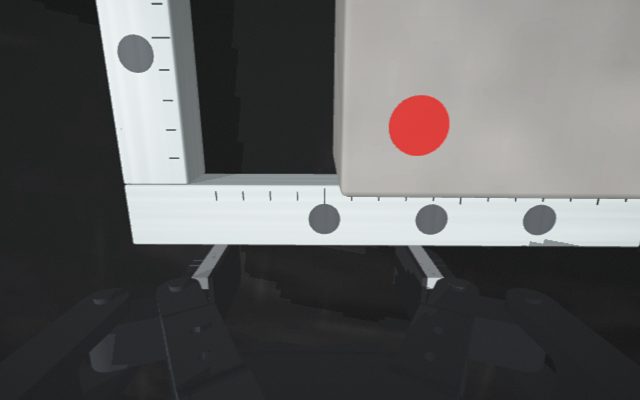

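Request:
jog_arm --steps '[{"dx": 0.03, "dy": 0.004, "dz": 0, "twist": 0}, {"dx": 0.06, "dy": 0.008, "dz": 0, "twist": 0}, {"dx": 0.09, "dy": 0.012, "dz": 0, "twist": 0}, {"dx": 0.11, "dy": 0.015, "dz": 0, "twist": 0}]'

```text
t: 11.88
tool_pos: [0.5445, 0.0879, 0.0005]
tool_rot: [-3.122, -0.218, 0.018]
contact_force: [-5.1, -0.4, 3.3]
opening: 0.0664
```

Request:
jog_arm --steps '[{"dx": 0.03, "dy": 0.004, "dz": 0, "twist": 0}, {"dx": 0.03, "dy": 0.004, "dz": 0, "twist": 0}]'

```text
t: 12.12
tool_pos: [0.5446, 0.088, 0.0005]
tool_rot: [-3.122, -0.217, 0.026]
contact_force: [-9.0, -1.1, 7.6]
opening: 0.0663
```

```bash
cat > chk.py <<'E'
from pose import *
def chk(tag,view='wrist'):
    o=ctrl.get_obs(); print(o['t'],o['tool_pos'].round(4),o['contact_force'].round(1))
    im=grab(view,tag); b,s=masks(im)
    w=cast(im,contour(s),.02)[:,:2]; c=np.array([.6304,.014]); a=.1374; ex=np.array([np.cos(a),np.sin(a)]); ey=np.array([-ex[1],ex[0]])
    wb=cast(im,contour(b),.06)[:,:2]
    for n,p in (('sq',w),('beam',wb)):
        q=np.c_[(p-c)@ex,(p-c)@ey]
        for y in np.arange(-.08,.17,.02):
            k=abs(q[:,1]-y)<.004
            if k.any(): print(n,'y',y.round(2),'x',q[k,0].min().round(4),q[k,0].max().round(4))
        for x in np.arange(-.06,.06,.02):
            k=abs(q[:,0]-x)<.004
            if k.any(): print(n,'x',x.round(2),'y',q[k,1].min().round(4),q[k,1].max().round(4))
E
python3 -W ignore -c "
from chk import *
chk('wrist9')"
```

```text
12.125 [5.446e-01 8.800e-02 5.000e-04] [-9.  -1.1  7.6]
sq y -0.02 x -0.0634 -0.0549
sq y 0.0 x -0.0632 -0.0546
sq y 0.02 x -0.0634 -0.0548
sq y 0.04 x -0.0631 -0.0545
sq y 0.06 x -0.0633 -0.0546
sq y 0.08 x -0.063 -0.0389
sq y 0.1 x -0.0632 -0.039
sq y 0.12 x -0.0659 -0.0387
sq y 0.14 x -0.0631 0.021
sq y 0.16 x -0.0632 0.0211
sq x -0.06 y -0.0358 0.1572
sq x -0.04 y 0.0793 0.1572
sq x -0.02 y 0.1333 0.1571
sq x 0.0 y 0.1334 0.1571
sq x 0.02 y 0.1335 0.1571
beam y 0.02 x -0.0391 0.0116
beam y 0.04 x -0.039 0.0116
beam y 0.06 x -0.0389 0.0117
beam y 0.08 x -0.039 0.0117
beam x -0.04 y 0.0052 0.0803
beam x -0.02 y 0.009 0.0803
beam x 0.0 y 0.0141 0.0803
```

Request:
jog_arm --steps '[{"dx": -0.15, "dy": -0.02, "dz": 0, "twist": 0}, {"dx": -0.4, "dy": -0.05, "dz": 0, "twist": 0}, {"dx": -0.6, "dy": 0, "dz": 0.5, "twist": 0}, {"dx": -0.6, "dy": 0, "dz": 1.3, "twist": 0}, {"dx": -0.6, "dy": 0, "dz": 2.2, "twist": 0}]'

```text
t: 12.8
tool_pos: [0.5071, 0.0879, 0.1328]
tool_rot: [-3.122, -0.217, 0.028]
contact_force: [0.6, 0.4, 0.6]
opening: 0.0664
```

```bash
python3 -W ignore -c "
from chk import *
chk('wrist10')
t=grab('top','top10'); square(t,(-.04,.133,0.0))"
```

```text
12.8 [0.5071 0.0879 0.1328] [0.6 0.4 0.6]
sq y -0.02 x -0.0638 -0.0398
sq y 0.0 x -0.0632 -0.0399
sq y 0.02 x -0.0633 -0.0399
sq y 0.04 x -0.0633 -0.0399
sq y 0.06 x -0.0634 -0.04
sq y 0.08 x -0.0635 -0.036
sq y 0.1 x -0.0635 -0.04
sq y 0.12 x -0.0636 -0.0401
sq y 0.14 x -0.0636 0.0143
sq y 0.16 x -0.063 0.0144
sq x -0.06 y -0.0359 0.1571
sq x -0.04 y -0.0356 0.1572
sq x -0.02 y 0.1329 0.1572
sq x 0.0 y 0.133 0.1572
beam y -0.08 x -0.0393 0.0048
beam y -0.06 x -0.0393 0.0049
beam y -0.04 x -0.0394 0.0049
beam y -0.02 x -0.0394 0.0049
beam y 0.0 x -0.0394 0.0049
beam y 0.02 x -0.0395 0.005
beam y 0.04 x -0.0395 0.005
beam y 0.06 x -0.0395 0.005
beam y 0.08 x -0.0395 0.005
beam x -0.04 y -0.0786 0.0799
beam x -0.02 y -0.0786 0.0802
beam x 0.0 y -0.0789 0.0801
beam [0.6294 0.0127] yaw 0.1367 size [0.0795 0.1588] long side x=-40 at [0.5898 0.0073]Traceback (most recent call last):
  File "<string>", line 4, in <module>
    t=grab('top','top10'); square(t,(-.04,.133,0.0))
                           ~~~~~~^^^^^^^^^^^^^^^^^^^
  File "pose.py", line 35, in square
    fi,fo,si,so=fit(Li),fit(Lo) if len(Lo)>30 else None,fit(Si),fit(So) if len(So)>20 else None
                ~~~^^^^
  File "pose.py", line 6, in fit
    vx,vy,x,y=cv2.fitLine(p.astype(np.float32),cv2.DIST_HUBER,0,.001,.001).ravel(); return np.array([x,y]),np.array([vx,vy])
              ~~~~~~~~~~~^^^^^^^^^^^^^^^^^^^^^^^^^^^^^^^^^^^^^^^^^^^^^^^^^
cv2.error: OpenCV(4.12.0) /io/opencv/modules/imgproc/src/linefit.cpp:50: error: (-215:Assertion failed) count > 0 in function 'fitLine2D_wods'
```

View pics/wrist10.png

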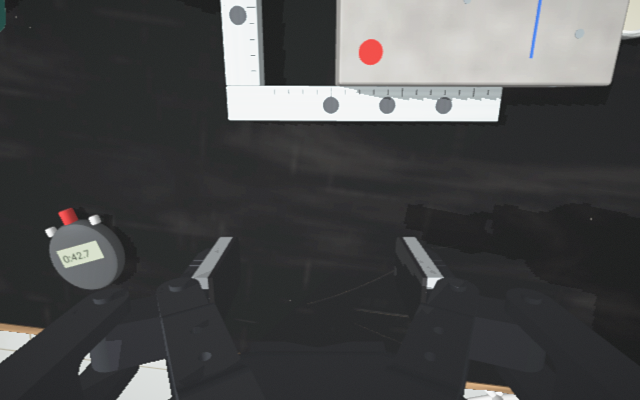

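The wrist view shows the long arm flush along the beam's near side (edge at row ~86, columns 337–500). The short arm is still about 53 mm past the end. I'll turn the tool 90° and push the short arm.

```bash
python3 -c "
from h import *
print(ctrl.get_obs()['q'])"
```

```text
[ 0.02085707 -0.12439172  1.94158657  0.011866    1.32697357  1.44972058]
```

Request:
jog_arm --steps '[{"dx": 0.2, "dy": 0.3, "dz": 0, "twist": -0.95}, {"dx": 0.4, "dy": 0.6, "dz": 0, "twist": -1.9}, {"dx": 0.6, "dy": 0.9, "dz": 0, "twist": -2.85}, {"dx": 0.8, "dy": 1.2, "dz": 0, "twist": -3.8}, {"dx": 1.0, "dy": 1.5, "dz": 0, "twist": -4.75}]' --gripper 160

```text
t: 13.52
tool_pos: [0.5724, 0.1786, 0.1391]
tool_rot: [-2.943, 1.067, -0.004]
contact_force: [0.4, -0.8, 0.5]
opening: 0.0319
```

Request:
jog_arm --steps '[{"dx": 0, "dy": 0.1, "dz": 0, "twist": 1.0}, {"dx": 0, "dy": 0.2, "dz": 0, "twist": 2.0}, {"dx": 0, "dy": 0.3, "dz": 0, "twist": 3.0}, {"dx": 0, "dy": 0.32, "dz": 0, "twist": 4.0}, {"dx": 0, "dy": 0.32, "dz": 0, "twist": 5.0}]'

```text
t: 14.15
tool_pos: [0.5716, 0.1977, 0.1381]
tool_rot: [-3.117, -0.287, 0.005]
contact_force: [0.9, 0.1, 0.6]
opening: 0.032
```

Request:
jog_arm --steps '[{"dx": 0, "dy": 0, "dz": 0, "twist": 1.0}, {"dx": 0, "dy": 0, "dz": 0, "twist": 2.0}, {"dx": 0, "dy": 0, "dz": 0, "twist": 3.0}, {"dx": 0, "dy": 0, "dz": 0, "twist": 4.0}, {"dx": 0, "dy": 0, "dz": 0, "twist": 5.0}]'

```text
t: 14.78
tool_pos: [0.5708, 0.1975, 0.1372]
tool_rot: [-2.701, -1.586, 0.013]
contact_force: [-0.1, 0.6, -0.2]
opening: 0.0318
```

Request:
jog_arm --steps '[{"dx": 0, "dy": 0, "dz": 0, "twist": 1.0}, {"dx": 0, "dy": 0, "dz": 0, "twist": 2.0}, {"dx": 0, "dy": 0, "dz": 0, "twist": 3.0}, {"dx": 0, "dy": 0, "dz": -0.3, "twist": 3.7}, {"dx": 0, "dy": 0, "dz": -0.6, "twist": 3.7}]'

```text
t: 15.4
tool_pos: [0.5702, 0.1974, 0.1]
tool_rot: [-2.062, -2.362, 0.016]
contact_force: [0.4, -0.0, -1.1]
opening: 0.032
```

```bash
python3 -W ignore - <<'E'
from h import *
o=ctrl.get_obs(); print(o['tool_pos'],o['tool_rot'],o['q'].round(2),2*np.arctan2(-o['tool_rot'][1],-o['tool_rot'][0]))
a=grab('wrist','wrist11')['frame']; b=grab('side','side11')['frame']
cv2.imwrite('pics/v11.png',np.hstack([cv2.resize(a,(480,300)),cv2.resize(b[190:310,210:330],None,fx=2.5,fy=2.5)])[:,:,::-1])
E
```

```text
[0.57018398 0.19740738 0.1000107 ] [-2.06202952 -2.36200632  0.01641624] [ 0.21  0.12  1.76 -0.    1.26  0.08] 1.7062013488049868
```

View pics/v11.png

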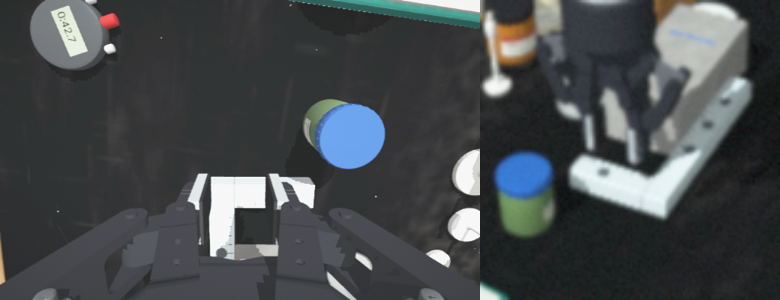

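Request:
jog_arm --steps '[{"dx": -0.06, "dy": -0.2, "dz": 0, "twist": 0}, {"dx": -0.06, "dy": -0.2, "dz": -0.5, "twist": 0}, {"dx": -0.06, "dy": -0.2, "dz": -1.0, "twist": 0}, {"dx": -0.06, "dy": -0.2, "dz": -1.4, "twist": 0}, {"dx": -0.06, "dy": -0.2, "dz": -1.58, "twist": 0}]' --gripper 180

```text
t: 16.12
tool_pos: [0.5638, 0.1842, 0.0016]
tool_rot: [-2.061, -2.357, 0.026]
contact_force: [0.1, -0.2, 1.3]
opening: 0.0252
```

```bash
python3 -W ignore - <<'E'
from h import *
o=ctrl.get_obs(); print(o['tool_pos'],o['contact_force'].round(1),o['opening'])
a=grab('wrist','wrist12')['frame']; b=grab('side','side12')['frame']
cv2.imwrite('pics/v12.png',np.hstack([cv2.resize(a,(480,300)),cv2.resize(b[190:310,210:330],None,fx=2.5,fy=2.5)])[:,:,::-1])
E
```

```text
[0.5637857  0.18415704 0.00155834] [ 0.1 -0.2  1.3] 0.025235912689188456
```

View pics/v12.png

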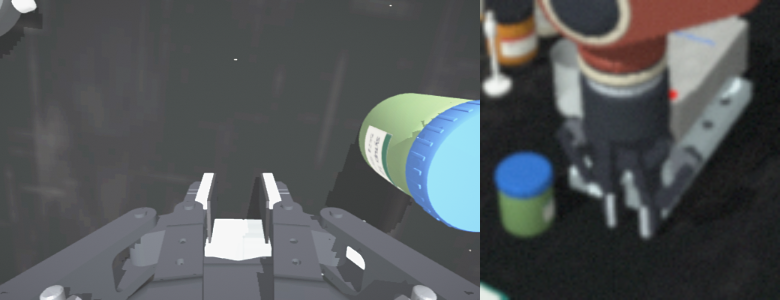

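Request:
jog_arm --steps '[{"dx": 0.07, "dy": -0.13, "dz": 0.03, "twist": 0}, {"dx": 0.09, "dy": -0.26, "dz": 0.03, "twist": 0}, {"dx": 0.105, "dy": -0.39, "dz": 0.03, "twist": 0}, {"dx": 0.12, "dy": -0.5, "dz": 0.03, "twist": 0}, {"dx": 0.13, "dy": -0.58, "dz": 0.03, "twist": 0}]'

```text
t: 16.85
tool_pos: [0.5721, 0.1492, 0.0041]
tool_rot: [-2.061, -2.357, 0.025]
contact_force: [-0.4, 3.7, 2.4]
opening: 0.0251
```

```bash
python3 -W ignore - <<'E'
from chk import *
print(ctrl.get_obs()['contact_force'].round(1))
a=grab('wrist','wrist13')['frame']; b=grab('side','side13')['frame']; 
cv2.imwrite('pics/v13.png',np.hstack([cv2.resize(a,(400,250)),cv2.resize(b[190:315,210:410],(400,250))])[:,:,::-1])
chk('top13','top')
E
```

```text
[-0.4  3.7  2.4]
16.95 [0.5717 0.1487 0.0036] [ 0.4  0.1 -0.5]
sq y -0.06 x -0.0664 -0.0434
sq y -0.04 x -0.0639 -0.0433
sq y -0.02 x -0.0662 -0.0431
sq y 0.0 x -0.0661 -0.043
sq y 0.02 x -0.0659 -0.0429
sq y 0.04 x -0.0658 -0.0428
sq y 0.06 x -0.0661 -0.0427
sq y 0.08 x -0.066 -0.043
sq y 0.1 x -0.0659 -0.0424
sq x -0.06 y -0.0623 0.114
sq x -0.04 y -0.0616 0.1113
beam y -0.08 x -0.0405 0.0359
beam y -0.06 x -0.0408 0.0384
beam y -0.04 x -0.0407 0.0361
beam y -0.02 x -0.0406 0.0382
beam y 0.0 x -0.0381 0.0383
beam y 0.02 x -0.0376 0.0384
beam y 0.04 x -0.0394 0.0365
beam y 0.06 x -0.0397 0.0366
beam y 0.08 x -0.0373 0.0363
beam x -0.04 y -0.0797 0.0773
beam x -0.02 y -0.0798 0.0773
beam x 0.0 y -0.08 0.0781
beam x 0.02 y -0.0801 0.0782
beam x 0.04 y -0.0739 0.0782
```

View pics/v13.png

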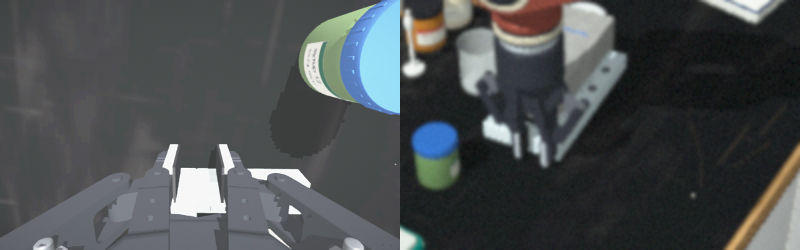

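Request:
jog_arm --steps '[{"dx": 0.012, "dy": -0.09, "dz": 0, "twist": 0}, {"dx": 0.025, "dy": -0.18, "dz": 0, "twist": 0}, {"dx": 0.037, "dy": -0.26, "dz": 0, "twist": 0}, {"dx": 0.045, "dy": -0.32, "dz": 0, "twist": 0}, {"dx": 0.05, "dy": -0.37, "dz": 0, "twist": 0}]'

```text
t: 17.62
tool_pos: [0.5743, 0.1263, 0.0031]
tool_rot: [-2.061, -2.357, 0.029]
contact_force: [-0.1, 1.8, -0.3]
opening: 0.0253
```

Request:
jog_arm --steps '[{"dx": 0.004, "dy": -0.025, "dz": 0, "twist": 0}, {"dx": 0.008, "dy": -0.05, "dz": 0, "twist": 0}, {"dx": 0.01, "dy": -0.07, "dz": 0, "twist": 0}]'

```text
t: 18.0
tool_pos: [0.5749, 0.122, 0.0031]
tool_rot: [-2.061, -2.357, 0.029]
contact_force: [-0.3, 2.6, 0.4]
opening: 0.0253
```

```bash
python3 -W ignore - <<'E'
from chk import *
chk('top14','top')
E
```

```text
18.0 [0.5749 0.122  0.0031] [-0.3  2.6  0.4]
sq y -0.08 x -0.0665 -0.0431
sq y -0.06 x -0.064 -0.0438
sq y -0.04 x -0.0663 -0.0433
sq y -0.02 x -0.0662 -0.0431
sq y 0.0 x -0.0661 -0.043
sq y 0.02 x -0.0639 -0.0429
sq y 0.04 x -0.0662 -0.0428
sq y 0.06 x -0.0657 -0.0427
sq y 0.08 x -0.0656 -0.0486
sq x -0.06 y -0.0886 0.0822
sq x -0.04 y -0.0818 0.065
beam y -0.08 x -0.0405 0.0359
beam y -0.06 x -0.0408 0.0384
beam y -0.04 x -0.0403 0.0385
beam y -0.02 x -0.0382 0.0382
beam y 0.0 x -0.0381 0.0383
beam y 0.02 x -0.0376 0.0384
beam y 0.04 x -0.0394 0.0365
beam y 0.06 x -0.0397 0.0366
beam y 0.08 x 0.0275 0.0363
beam x -0.04 y -0.0797 0.0691
beam x -0.02 y -0.0798 0.0526
beam x 0.0 y -0.0795 0.0668
beam x 0.02 y -0.0805 0.0751
beam x 0.04 y -0.0739 0.0782
```

Request:
jog_arm --steps '[{"dx": 0.004, "dy": -0.025, "dz": 0, "twist": 0}, {"dx": 0.006, "dy": -0.04, "dz": 0, "twist": 0}, {"dx": 0.006, "dy": -0.04, "dz": 0, "twist": 0}]'

```text
t: 18.42
tool_pos: [0.575, 0.121, 0.0032]
tool_rot: [-2.059, -2.355, 0.026]
contact_force: [-0.4, 7.1, 1.1]
opening: 0.0256
```

Request:
jog_arm --steps '[{"dx": -0.02, "dy": 0.15, "dz": 0, "twist": 0}, {"dx": -0.04, "dy": 0.3, "dz": 0, "twist": 0}, {"dx": -0.04, "dy": 0.3, "dz": 0.7, "twist": 0}, {"dx": -0.04, "dy": 0.3, "dz": 1.4, "twist": 0}, {"dx": -0.2, "dy": 0.1, "dz": 2.2, "twist": -0.5}]'

```text
t: 19.05
tool_pos: [0.5626, 0.1274, 0.1359]
tool_rot: [-2.161, -2.261, 0.027]
contact_force: [-0.1, -0.4, -0.2]
opening: 0.0255
```

Request:
jog_arm --steps '[{"dx": -0.3, "dy": -0.2, "dz": 0.1, "twist": -1.0}, {"dx": -0.6, "dy": -0.4, "dz": 0.2, "twist": -2.0}, {"dx": -0.9, "dy": -0.6, "dz": 0.2, "twist": -3.0}, {"dx": -1.2, "dy": -0.8, "dz": 0.2, "twist": -4.0}, {"dx": -1.4, "dy": -1.0, "dz": 0.2, "twist": -5.0}]'

```text
t: 19.68
tool_pos: [0.4778, 0.0671, 0.1477]
tool_rot: [-2.912, -1.126, 0.016]
contact_force: [-0.3, -0.6, -0.5]
opening: 0.025
```

Request:
jog_arm --steps '[{"dx": 0, "dy": -0.2, "dz": 0, "twist": -1.0}, {"dx": 0, "dy": -0.4, "dz": 0, "twist": -2.0}, {"dx": 0, "dy": -0.6, "dz": 0, "twist": -3.0}, {"dx": 0, "dy": -0.6, "dz": 0, "twist": -3.5}]' --gripper 57

```text
t: 20.18
tool_pos: [0.4776, 0.0305, 0.1476]
tool_rot: [-3.115, -0.192, 0.007]
contact_force: [-0.7, 0.2, 0.1]
opening: 0.0661
```

```bash
python3 -W ignore - <<'E'
from chk import *
o=ctrl.get_obs(); print(o['tool_rot'],2*np.arctan2(-o['tool_rot'][1],-o['tool_rot'][0]))
chk('wrist15'); square(load('wrist15'),(-.04,.08,0))
grab('top','top15')
E
```

```text
[-3.11535208 -0.19153376  0.0065015 ] 0.12280665663071462
20.175 [0.4776 0.0305 0.1476] [-0.7  0.2  0.1]
sq y -0.08 x -0.0656 -0.0419
sq y -0.06 x -0.0653 -0.0416
sq y -0.04 x -0.065 -0.0419
sq y -0.02 x -0.0654 -0.0415
sq y 0.0 x -0.0651 -0.0418
sq y 0.02 x -0.0655 -0.0415
sq y 0.04 x -0.0652 -0.0418
sq y 0.06 x -0.0649 -0.0415
sq y 0.08 x -0.0653 -0.0351
sq y 0.1 x -0.065 -0.0159
sq x -0.06 y -0.0895 0.1038
sq x -0.04 y -0.0893 0.1037
sq x -0.02 y 0.0876 0.1038
beam y -0.08 x -0.04 -0.0292
beam y -0.06 x -0.0398 -0.0288
beam y -0.04 x -0.04 -0.0284
beam y -0.02 x -0.0402 -0.028
beam y 0.0 x -0.0398 -0.0277
beam y 0.02 x -0.04 -0.0273
beam y 0.04 x -0.0401 -0.0269
beam y 0.06 x -0.0398 -0.0266
beam y 0.08 x -0.04 -0.0262
beam x -0.04 y -0.0788 0.0794
beam [0.5961 0.0097] yaw 0.1181 size [0.0138 0.1585] long side x=-40 at [0.5563 0.005 ]Traceback (most recent call last):
  File "<stdin>", line 3, in <module>
  File "pose.py", line 35, in square
    fi,fo,si,so=fit(Li),fit(Lo) if len(Lo)>30 else None,fit(Si),fit(So) if len(So)>20 else None
                ~~~^^^^
  File "pose.py", line 6, in fit
    vx,vy,x,y=cv2.fitLine(p.astype(np.float32),cv2.DIST_HUBER,0,.001,.001).ravel(); return np.array([x,y]),np.array([vx,vy])
              ~~~~~~~~~~~^^^^^^^^^^^^^^^^^^^^^^^^^^^^^^^^^^^^^^^^^^^^^^^^^
cv2.error: OpenCV(4.12.0) /io/opencv/modules/imgproc/src/linefit.cpp:50: error: (-215:Assertion failed) count > 0 in function 'fitLine2D_wods'
```

View pics/wrist15.png

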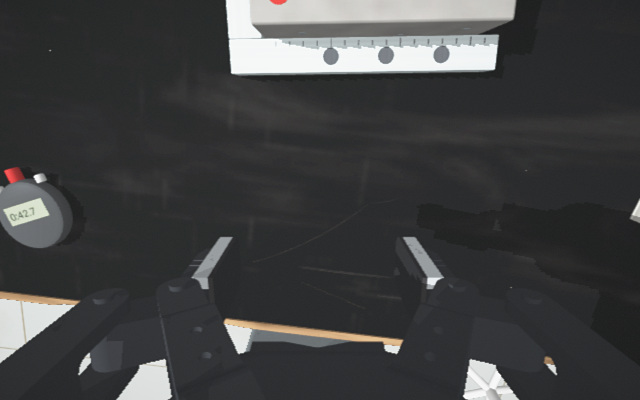

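Request:
jog_arm --steps '[{"dx": 0.3, "dy": 0.02, "dz": -0.6, "twist": 0.085}, {"dx": 0.6, "dy": 0.02, "dz": -1.2, "twist": 0.085}, {"dx": 0.75, "dy": 0.02, "dz": -1.8, "twist": 0.085}, {"dx": 0.75, "dy": 0.02, "dz": -2.3, "twist": 0.085}, {"dx": 0.75, "dy": 0.02, "dz": -2.43, "twist": 0.085}]'

```text
t: 20.85
tool_pos: [0.5206, 0.0323, -0.0006]
tool_rot: [-3.113, -0.215, 0.014]
contact_force: [-0.1, -0.0, 0.3]
opening: 0.0664
```

Request:
jog_arm --steps '[{"dx": 0.1, "dy": 0.014, "dz": 0, "twist": 0}, {"dx": 0.2, "dy": 0.027, "dz": 0, "twist": 0}, {"dx": 0.3, "dy": 0.041, "dz": 0, "twist": 0}, {"dx": 0.36, "dy": 0.05, "dz": 0, "twist": 0}, {"dx": 0.4, "dy": 0.055, "dz": 0, "twist": 0}]'

```text
t: 21.48
tool_pos: [0.5451, 0.0356, -0.0002]
tool_rot: [-3.113, -0.215, 0.013]
contact_force: [0.4, 0.8, -0.8]
opening: 0.0664
```

Request:
jog_arm --steps '[{"dx": 0.03, "dy": 0.004, "dz": 0, "twist": 0}, {"dx": 0.06, "dy": 0.008, "dz": 0, "twist": 0}, {"dx": 0.085, "dy": 0.012, "dz": 0, "twist": 0}, {"dx": 0.1, "dy": 0.014, "dz": 0, "twist": 0}, {"dx": 0.11, "dy": 0.015, "dz": 0, "twist": 0}]'

```text
t: 22.1
tool_pos: [0.5512, 0.0364, -0.0004]
tool_rot: [-3.113, -0.215, 0.016]
contact_force: [-2.9, 0.7, 1.6]
opening: 0.0663
```

Request:
jog_arm --steps '[{"dx": 0.02, "dy": 0.003, "dz": 0, "twist": 0}, {"dx": 0.03, "dy": 0.004, "dz": 0, "twist": 0}, {"dx": 0.03, "dy": 0.004, "dz": 0, "twist": 0}]'

```text
t: 22.48
tool_pos: [0.5517, 0.0365, -0.0005]
tool_rot: [-3.113, -0.215, 0.021]
contact_force: [-6.7, -1.2, 6.1]
opening: 0.0665
```

The push stopped at the same depth as before, with 6.7 N of contact force. Back off and look.

Request:
jog_arm --steps '[{"dx": -0.15, "dy": -0.02, "dz": 0, "twist": 0}, {"dx": -0.4, "dy": -0.05, "dz": 0, "twist": 0}, {"dx": -0.5, "dy": 0, "dz": 0.7, "twist": 0}, {"dx": -0.4, "dy": 0.3, "dz": 1.5, "twist": 0}, {"dx": -0.2, "dy": 0.6, "dz": 2.3, "twist": 0}]'

```text
t: 23.1
tool_pos: [0.5386, 0.0728, 0.1384]
tool_rot: [-3.113, -0.214, 0.021]
contact_force: [1.0, 0.1, -0.9]
opening: 0.0662
```

Request:
jog_arm --steps '[{"dx": 0.2, "dy": 0.2, "dz": 0.3, "twist": 0}, {"dx": 0.2, "dy": 0.2, "dz": 0.6, "twist": 0}, {"dx": 0.2, "dy": 0.2, "dz": 0.6, "twist": 0}]'

```text
t: 23.48
tool_pos: [0.5507, 0.0844, 0.1754]
tool_rot: [-3.114, -0.214, 0.018]
contact_force: [-0.8, 0.4, -0.4]
opening: 0.0666
```

```bash
python3 -W ignore - <<'E'
from chk import *
chk('wrist16')
try: square(load('wrist16'),(-.04,.08,0))
except Exception as e: print('x')
grab('top','top16');grab('side','side16')
E
```

```text
23.475 [0.5507 0.0844 0.1754] [-0.8  0.4 -0.4]
sq y -0.08 x -0.0635 -0.0462
sq y -0.06 x -0.0636 -0.0462
sq y -0.04 x -0.0637 -0.0454
sq y -0.02 x -0.0629 -0.0455
sq y 0.0 x -0.063 -0.0456
sq y 0.02 x -0.0631 -0.0456
sq y 0.04 x -0.0632 -0.0457
sq y 0.06 x -0.0633 -0.0458
sq y 0.08 x -0.0634 0.0349
sq y 0.1 x -0.0635 0.035
sq x -0.06 y -0.0894 0.1032
sq x -0.04 y 0.0805 0.1038
sq x -0.02 y 0.0806 0.1035
sq x 0.0 y 0.0807 0.1039
sq x 0.02 y 0.0801 0.1036
beam y -0.08 x -0.0388 0.0395
beam y -0.06 x -0.0396 0.0396
beam y -0.04 x -0.0396 0.0396
beam y -0.02 x -0.039 0.0391
beam y 0.0 x -0.039 0.0391
beam y 0.02 x -0.0391 0.0392
beam y 0.04 x -0.0392 0.0393
beam y 0.06 x -0.0392 0.0393
beam y 0.08 x -0.0393 0.0394
beam x -0.04 y -0.0786 0.0796
beam x -0.02 y -0.0788 0.0797
beam x 0.0 y -0.0791 0.0798
beam x 0.02 y -0.0791 0.0799
beam x 0.04 y -0.0788 0.0794
beam [0.6303 0.0144] yaw 0.1373 size [0.0793 0.159 ] long side x=-40 at [0.5907 0.0089]
sq in beam frame: corner [-0.0459  0.0801] rot long 0.0035 short 0.0049 172 196 63 91
  long_end [-0.0453 -0.0849] short_end [0.0241 0.0805]
  width long 0.0179 width short 0.0229
```

View pics/wrist16.png

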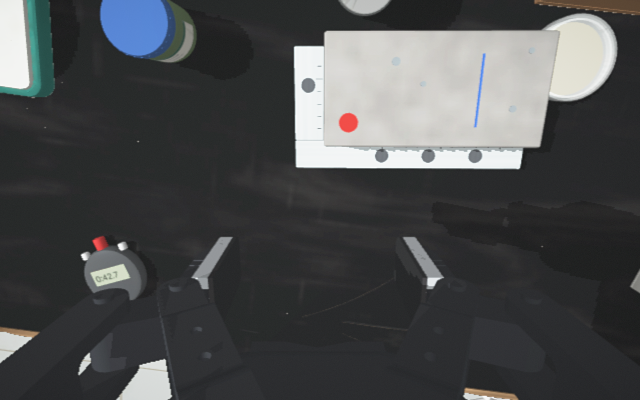

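View pics/side16.png

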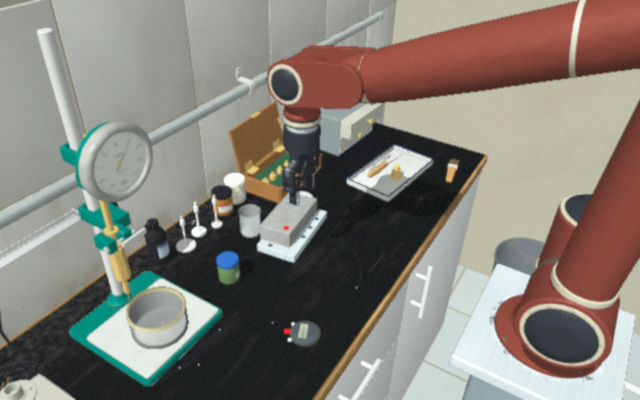

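The wrist view shows both arms flush: the long arm's edge runs along row ~147 and the short arm's along column ~324. The side view shows the weight upright on the tray at (397,171), with the bystanders where they were. Handing in.

```bash
python3 -c "
from h import *
print(ctrl.finish_job())"
```

```text
the job is handed in; nothing more can be done
None
```

The weight is standing upright on the tray and the square is flush against the beam on both sides of the red corner. I handed the job in at about 23.5 s; no verdict is reported.

- **Weight:** I gripped it along the beam's y direction, carried it to the tray and let go. The last side view shows it upright.
- **Square:** I pushed it along the bench with spread fingers. The long arm went in first, then the short arm along the beam. That second push opened a gap of about 1.5 mm at the long arm, so I pressed the long arm in once more with about 7 N.
- **Flushness:** In the last wrist view, the outer edges minus the 24 mm arm width put the inside edges at x ≈ -39 mm and y ≈ +79.5 mm in the beam's frame. The beam's own faces measured -39 and +79.7 mm there, and the square's turn relative to the beam was about zero.
- **Beam:** Its position changed by less than 1 mm between the first and last measurements.
- **Jar, beaker and petri dish:** They look unmoved in the pictures. I did not measure their positions again at the end.
- **Check that disagreed:** My automatic edge fit gave an inside-edge x of about -45.5 mm, with the arm only 18 mm wide instead of 24. The beam's top and shadow hide the inside edge from that camera, so I went by the outer edges and by the final push stopping at the same depth as the first one.

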